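Unlatch and open the stock-bottle cage

TASK

Open the wire cage on the bench so that the stock bottles can be taken out: the gate's gravity latch bar lifts clear of its keeper while the thumb lever is pressed down; draw the gate towards you, then swing it wide open, square to the cage front or further, and leave it standing there. Work latch and gate gently, never forcing or slamming them, and leave everything else on the bench and in the cage where it stands.

Things in the scene. Friction and masses are not known exactly. Their poses are not given: they have to be found in the camera images.
- cage: Grey tube-and-wire bottle cage, mesh roof, fixed to the bench: 240 mm deep (x), 300 wide (y), 215 high. Origin: centre of its underside; x points from the gate side (facing the robot) to the back, y to the left, z up. Front face at x = -120 mm; the gate (256 wide, 15 thick, top edge 214 mm above the bench) is flush with it
- gate (a joint): angle of the gate in rad: 0 shut, growing as the free end swings out towards the robot; stop at 1.8; the latched gate can rattle by up to 0.02. Stiff enough to stay where it is left; takes about 2 to 4 N at the thumb lever to swing
- gate_hinge (a point): Point on the gate's vertical hinge axis (cage x = -120, y = +136 mm), 215 mm above the bench; the gate's free edge is 262 mm from the axis. LATCH on the gate's front: a flat steel bar 185 mm long, 25 high, 5 to 13 mm before the face, rocking on a bolt 185 mm from the hinge axis and 194 mm above the bench: pressing its tail (thumb lever) down lifts its weighted nose
- latch_post (a point): Top front edge of the post beside the gate's free edge, 215 mm above the bench. On it a steel keeper: a slot 14 mm wide, open upwards, front cheek 5 mm thick. The bar's nose lies in it; the gate cannot open until the nose is above the cheek. THUMB LEVER: a level plate 40 mm along the gate, reaching 17 to 64 mm before the gate's face, outer edge turned up into a lip 4 mm thick, 14 high
- over_lever (a point): Point fixed to the cage, 250 mm above the bench, plumb above the middle of the thumb lever while the gate is shut: 40.5 mm before the gate's front face and 125 mm from the hinge axis along the gate. A finger set down there, between gate and lip, can both press the lever and draw the gate by the lip
- lever_zone (a point): Point fixed to the cage, 56 mm below over_lever. The lever is bolted on through a slot: its top face, unpressed, lies up to 10 mm above or below this point, a hidden amount only touch or sight tells. It yields under 2 to 6 N for about 13 mm, then meets a rubber stop (some 5 to 15 N more per mm). The nose is free only after about 11 mm. Over 20 N damages latch or gate. Let go, it falls back
- bottle_a: white 60 mm round bottle with blue cap, 150 mm high, inside the cage on the left; origin at the centre of its underside
- bottle_b: white 52 mm round bottle with blue cap, 120 mm high, inside the cage in the middle; origin at the centre of its underside
- bottle_c: white 60 mm round bottle with blue cap, 150 mm high, inside the cage on the right; origin at the centre of its underside
- flask_large: glass conical flask, 84 mm wide, 135 mm high, beside the cage on its left; origin at the centre of its underside
- flask_small: glass conical flask, 66 mm wide, 105 mm high, in front of the cage on its right; origin at the centre of its underside
- volumetric: glass volumetric flask, 68 mm wide, 172 mm high, beside the cage on its right; origin at the centre of its underside
- beaker: glass beaker, 68 mm wide, 90 mm high, on the right of the bench; origin at the centre of its underside
- tip_box: grey plastic box with clear lid, 85 x 120 x 65 mm, on the left of the bench; origin at the centre of its underside

How it is judged:
By the outcome, as a careful person would: the job done as asked, in the order asked, and still so for the second after the job is handed in, with the robot touching nothing.
It also fails if it takes over 58 s, if anything falls off the work surface, if the arm or the gripper's body presses on something with over 40 N, if the wrist force passes 120 N, or if a joint passes its speed limit or range.

ROBOT

A 6-joint arm with a two-finger parallel gripper is mounted at the origin on the work surface. World frame = base frame: x ahead of the robot, y to its left, z up, the work surface at z = 0. Lengths are in m, angles in rad, forces in N, time in s.
With the tool pointing down it reaches from about 0.3 to 0.875 m from the base axis. Payload 6.4 kg.
Tool frame: the origin (TCP) lies midway between the tips of the shut fingers; the grasp point (between the pads) lies 19 mm behind it; x points along the fingers, y is the direction in which the jaws open and shut, and the axes are right-handed (so a half turn about x gives the same grasp; the last joint's range is limited). The gripper opens to 85 mm and grips with 20 to 120 N. Pads are 22 mm wide; open, the fingers measure 114 mm over their backs; the gripper's body (76 mm by 85 mm) begins 54 mm behind the grasp point. The pads swing forward as they close: fully open they stand 13 mm farther back than shut.
Start: joints at [0.973, 0.181, 1.607, -0, 1.354, -0.206], TCP at [0.22, 0.531, 0.231] pointing down, gripper open.
Joint ranges: [-2.99, 2.99], [-0.89, 2.07], [0.3, 2.58], [-1.14, 4.28], [0, 2.63], [-3.12, 3.12]. Speed limits (rad/s): [2.57, 2.57, 3.01, 3.14, 3.14, 3.14].

INTERFACE

Orientations are given as a unit quaternion [w, x, y, z].
In Python, from bench import ctrl gives the robot as it stands.
- The arm moves only by the tool step_arm, never from a script. Its argument "motion" is a list of rows, each a list of 7 numbers: the shift along the tool's x, y, z in mm, then the turn, a rotation vector about the tool's x, y, z in degrees, then the closure in counts, from 0 (fully open) to 255 (shut). In form: [[tx, ty, tz, rx, ry, rz, hand], ...]. A call has 1 to 10 rows; each row is the pose to reach, as a shift and turn from the pose commanded when the call began, along the tool's axes at that moment; what a row does not reach only later rows make up. A row lasts 1/8 s, in which the tool goes at most 62.5 mm and 10.7 degrees, less where a joint would pass 70% of its speed; a pose out of reach is approached as far as the arm can. A call with a gripper value outside its range is refused whole. The fingers move at their own pace and stop on an object; the grip force is fixed at half the most. Time passes only in rows, so rows that repeat a pose let the fingers close. It gives the time, the measured TCP pose, the force and the opening at its end, in the units of the state.
- ctrl.get_obs(): the state, without advancing time (a new reading comes with each control period).
- ctrl.camera(name): name is "scene" or "side" or "wrist"; returns (picture, depth): 480x640x3 uint8, red, green, blue; 480x640 float32, m along the optical axis (not along the pixel's ray), 0 where there is no reading.
- ctrl.camera_info(name): a dict with "fx", "fy", "cx", "cy" (pixels), "T" (4x4, takes a point from camera to world coordinates); the wrist camera has in their place "hand_eye" (4x4, takes a point from camera to tool coordinates, whose origin is the TCP and whose axes are the tool frame's). Camera axes: x right, y down, z forward; pixel columns grow to the right and rows downward; lengths in m; the calibration is good to about 2 mm. A picture is of the moment at which its call begins: read the wrist's pose just before it. camera_info takes no time and is no camera call.
- ctrl.hand_in(): hands the job in, once; it reports no verdict.
The state is a dict: "time_s": time; "q": joint angles; "dq": joint speeds; "joint_efforts": joint torques, N m; "eef_pos": TCP position; "eef_rot": TCP orientation; "wrist_force": force on the tool from outside, world axes, zero at the start; "torque": the same for the moment, N m; "opening": opening from 0.0 (shut) to 1.0 (fully open).
Only numpy, scipy, OpenCV 4.12 (cv2) and the standard library are available. Lean on these libraries where they do the work, as an engineer would, in place of code of your own. Each camera call takes 0.05 s, during which the arm holds its last target. There are 200 camera calls.

## Working session

There is one attempt and no reset: what is moved stays moved. The work goes in short steps, Python scripts to look and compute and a tool call to move; the robot and the scene stay as the last step left them, time stands still between calls to the robot, and variables do not carry over. Pictures are saved under pics/ and viewed, about 8 in all and at most 12, crops included, and the job is handed in when it is done.

Besides the shell and the picture viewer there is one more tool, called after ">>>" by a JSON object that holds its "method" and its "body", one argument or row to a line. step_arm: Moves the arm, as the interface text tells. Its arguments: {"type":"object","properties":{"motion":{"type":"array","items":{"type":"array","items":{"type":"number"}}}},"required":["motion"]}

```bash
mkdir -p pics; ls; python3 - <<'E'
from bench import ctrl
import cv2, numpy as np
print(ctrl.get_obs())
for n in ("scene","side"):
    p,d=ctrl.camera(n); i=ctrl.camera_info(n)
    print(n,{k:np.round(v,4).tolist() for k,v in i.items()})
    cv2.imwrite(f"pics/{n}0.png",p[:,:,::-1]); np.save(f"{n}0.npy",d)
E
```

```text
pics
{'time_s': 0.0, 'q': array([ 9.72690389e-01,  1.81567500e-01,  1.60799863e+00, -6.33536173e-06,
        1.35379404e+00, -2.06322822e-01]), 'dq': array([-4.90192399e-04,  5.77595106e-05,  1.06952921e-05,  2.64995221e-04,
       -2.25735645e-03,  2.47938211e-04]), 'joint_efforts': array([-1.05903524e-03, -4.44859958e+01, -3.51333046e+01, -2.55878331e-04,
        9.12388234e-03,  1.34906989e-05]), 'eef_pos': array([0.21923852, 0.5309698 , 0.23037381]), 'eef_rot': array([ 0.69334024,  0.13705563,  0.69382546, -0.13820742]), 'wrist_force': array([1.16686515, 0.45099525, 0.01137948]), 'torque': array([-0.01961449, -0.04708824,  0.02762918]), 'opening': 0.9996276819160228}
scene {'fx': 504.0011, 'fy': 504.0011, 'cx': 325.8024, 'cy': 236.6044, 'T': [[-0.0126, -0.942, 0.3353, 0.0706], [-0.9999, 0.011, -0.0066, 0.0747], [0.0026, -0.3354, -0.9421, 1.6209], [0.0, 0.0, 0.0, 1.0]]}
side {'fx': 586.4314, 'fy': 586.4314, 'cx': 321.5061, 'cy': 246.0383, 'T': [[-0.945, 0.3128, -0.0957, 0.7226], [0.3271, 0.9034, -0.2773, 0.4698], [-0.0003, -0.2933, -0.956, 1.5243], [0.0, 0.0, 0.0, 1.0]]}
```

View pics/scene0.png

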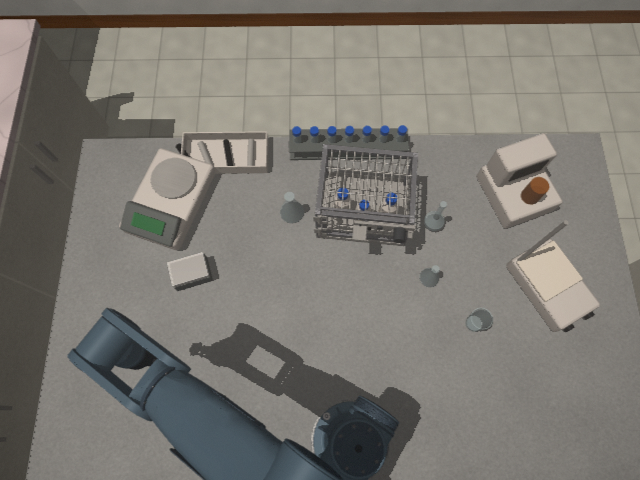

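View pics/side0.png

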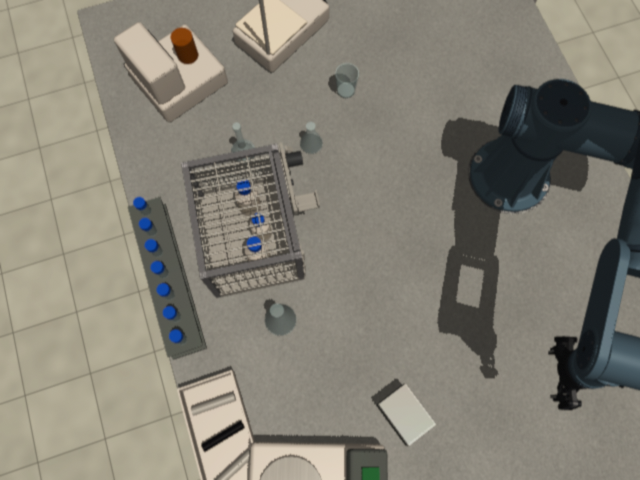

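The scene view shows the cage at about px (367,185), its gate facing the robot and the lever at about (360,232). In the side view the lever is at about (308,201). Next I'll view enlarged crops of both in one picture.

```bash
cat > h.py <<'E'
import numpy as np, cv2
from bench import ctrl
def px2w(n,u,v,z=None,d=None):
    i=ctrl.camera_info(n);T=i["T"];r=np.array([(u-i["cx"])/i["fx"],(v-i["cy"])/i["fy"],1])
    if d is None: d=(z-T[2,3])/(T[:3,:3]@r)[2]
    return T[:3,:3]@(r*d)+T[:3,3]
def w2px(n,p):
    i=ctrl.camera_info(n);T=i["T"];c=T[:3,:3].T@(np.asarray(p)-T[:3,3])
    return np.array([i["fx"]*c[0]/c[2]+i["cx"],i["fy"]*c[1]/c[2]+i["cy"]])
E
python3 - <<'E'
from h import *
a=cv2.imread("pics/scene0.png")[135:255,305:425]; b=cv2.imread("pics/side0.png")[140:300,175:325]
a=cv2.resize(a,(480,480),interpolation=cv2.INTER_CUBIC)[:, :400]
a=cv2.resize(cv2.imread("pics/scene0.png")[140:260,310:425],(384,400),interpolation=cv2.INTER_CUBIC)
b=cv2.resize(b,(400,427),interpolation=cv2.INTER_CUBIC)
o=np.zeros((430,790,3),np.uint8);o[:400,:384]=a;o[:427,390:790]=b
cv2.imwrite("pics/crop1.png",o)
# top layer cloud: heights 0.2-0.23 in both cams
for n in("scene","side"):
    D=np.load(n+"0.npy");i=ctrl.camera_info(n);T=i["T"]
    v,u=np.mgrid[:480,:640];P=np.stack([(u-i["cx"])/i["fx"]*D,(v-i["cy"])/i["fy"]*D,D],-1)@T[:3,:3].T+T[:3,3]
    roi=np.zeros(D.shape,bool)
    if n=="scene": roi[140:245,310:425]=1
    else: roi[140:300,175:325]=1
    m=roi&(abs(P[...,2]-.215)<.008)&(D>0)
    q=P[m][:,:2].astype(np.float32); print(n,len(q),cv2.minAreaRect(q),cv2.boxPoints(cv2.minAreaRect(q)))
    m=roi&(abs(P[...,2]-.194)<.014)&(D>0)&(P[...,0]<q[:,0].min()+.02)
    print(np.round(np.c_[P[m],u[m],v[m]][::6],3)[:25])
E
```

```text
scene 3189 ((0.712471604347229, -0.0609486848115921), (0.3017290532588959, 0.3141093850135803), 83.42860412597656) [[ 0.5391836  -0.1928485 ]
 [ 0.8512293  -0.22879556]
 [ 0.8857596   0.07095113]
 [ 0.5737139   0.10689819]]
[[ 5.78e-01 -4.90e-02  2.07e-01  3.64e+02  2.35e+02]
 [ 5.77e-01 -2.30e-02  2.00e-01  3.55e+02  2.36e+02]
 [ 5.78e-01 -4.10e-02  1.98e-01  3.61e+02  2.36e+02]
 [ 5.74e-01 -1.39e-01  2.06e-01  3.94e+02  2.36e+02]
 [ 5.76e-01 -1.40e-02  1.96e-01  3.52e+02  2.37e+02]
 [ 5.73e-01 -3.10e-02  2.02e-01  3.58e+02  2.37e+02]
 [ 5.75e-01 -5.00e-02  1.97e-01  3.64e+02  2.37e+02]
 [ 5.77e-01 -1.81e-01  1.86e-01  4.07e+02  2.37e+02]
 [ 5.71e-01 -3.80e-02  1.99e-01  3.60e+02  2.38e+02]
 [ 5.68e-01 -1.38e-01  2.06e-01  3.94e+02  2.38e+02]
 [ 5.63e-01 -1.90e-02  2.06e-01  3.54e+02  2.40e+02]
 [ 5.63e-01 -1.42e-01  2.00e-01  3.95e+02  2.40e+02]
 [ 5.63e-01 -1.63e-01  1.99e-01  4.02e+02  2.40e+02]
 [ 5.60e-01 -3.10e-02  2.03e-01  3.58e+02  2.41e+02]
 [ 5.61e-01 -4.90e-02  2.01e-01  3.64e+02  2.41e+02]
 [ 5.62e-01 -1.51e-01  1.95e-01  3.98e+02  2.41e+02]
 [ 5.60e-01 -1.69e-01  2.00e
[... 929 characters left out ...]
 1.93e+02]
 [ 5.68e-01 -4.80e-02  1.96e-01  3.12e+02  1.94e+02]
 [ 5.71e-01 -4.80e-02  1.94e-01  3.11e+02  1.95e+02]
 [ 5.77e-01 -4.60e-02  1.95e-01  3.09e+02  1.96e+02]
 [ 5.63e-01 -4.20e-02  1.94e-01  3.15e+02  1.96e+02]
 [ 5.67e-01 -3.70e-02  2.01e-01  3.14e+02  1.97e+02]
 [ 5.67e-01 -3.60e-02  1.98e-01  3.14e+02  1.98e+02]
 [ 5.68e-01 -3.30e-02  1.99e-01  3.14e+02  1.99e+02]
 [ 5.70e-01 -3.60e-02  1.87e-01  3.13e+02  2.00e+02]
 [ 5.71e-01 -3.20e-02  1.92e-01  3.13e+02  2.01e+02]
 [ 5.73e-01 -2.80e-02  1.96e-01  3.13e+02  2.02e+02]
 [ 5.74e-01 -2.50e-02  1.98e-01  3.13e+02  2.03e+02]
 [ 5.72e-01 -2.10e-02  1.99e-01  3.14e+02  2.04e+02]
 [ 5.73e-01 -2.00e-02  1.94e-01  3.14e+02  2.05e+02]]
```

View pics/crop1.png

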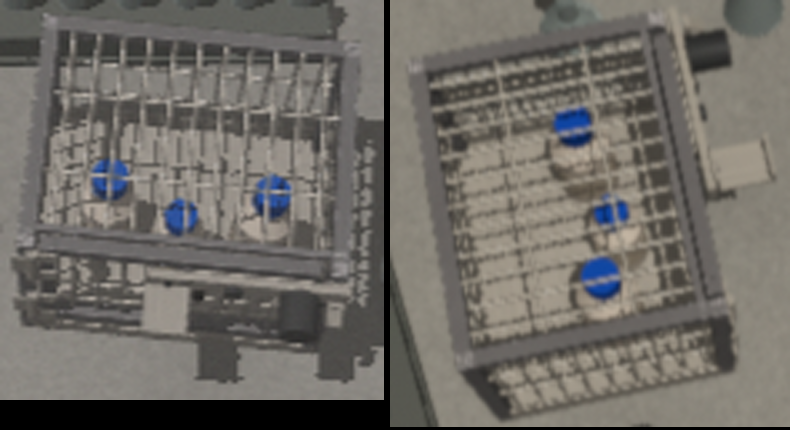

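```bash
cat >> h.py <<'E'
from scipy.spatial.transform import Rotation as R
O=np.array([.7478,-.064]); YAW=-6.55
def c2w(x,y,z):
    c,s=np.cos(np.radians(YAW)),np.sin(np.radians(YAW)); return np.array([O[0]+c*x-s*y,O[1]+s*x+c*y,z])
def obsT():
    o=ctrl.get_obs(); q=np.array(o["eef_rot"]); return o,np.array(o["eef_pos"]),R.from_quat(q[[1,2,3,0]])
def lev(th,a=.125,n=.0405,z=.25):
    return c2w(-.12-a*np.sin(th)-n*np.cos(th), .136-a*np.cos(th)+n*np.sin(th), z)
def tgt(th,flip):  # tool x down, tool y along gate (from/to hinge by flip)
    y=c2w(-np.sin(th),-np.cos(th),0)-c2w(0,0,0); y*=flip; x=np.array([0,0,-1.])
    return R.from_matrix(np.c_[x,y,np.cross(x,y)])
def rel(p,Rt,p0=None,R0=None):
    if p0 is None: _,p0,R0=obsT()
    return np.round(np.r_[R0.inv().apply(p-p0)*1000, np.degrees((R0.inv()*Rt).as_rotvec())],2)
E
python3 - <<'E'
from h import *
o,p,r=obsT(); print("tool axes",r.as_matrix().round(3).tolist())
for f in(1,-1):
    print(f,rel(lev(0,z=.33),tgt(0,f)))
print("over_lever",lev(0),"hinge",c2w(-.12,.136,.215))
i=ctrl.camera_info("wrist");print({k:np.round(v,3).tolist() for k,v in i.items()})
print("flask_small base approx",px2w("scene",430,280,z=0.02),"dist hinge",np.linalg.norm((px2w("scene",430,280,z=0.02)-c2w(-.12,.136,.02))[:2]))
print("front mid proj",w2px("scene",c2w(-.12,.15,.215)),w2px("scene",c2w(-.12,-.15,.215)),w2px("scene",c2w(.12,.15,.215)))
print("lever proj",w2px("scene",lev(0,z=.194)),w2px("side",lev(0,z=.194)))
E
```

```text
tool axes [[-0.001, 0.382, 0.924], [-0.001, 0.924, -0.382], [-1.0, -0.002, -0.0]]
1 [-9.9130e+01 -3.8165e+02  5.5831e+02  1.6410e+02  1.2000e-01  5.0000e-02]
-1 [-9.9130e+01 -3.8165e+02  5.5831e+02 -1.5900e+01 -3.0000e-02  8.0000e-02]
over_lever [ 0.58960241 -0.03476353  0.25      ] hinge [0.64409683 0.08480071 0.215     ]
{'fx': 426.634, 'fy': 426.634, 'cx': 312.407, 'cy': 241.159, 'hand_eye': [[-0.0, -0.319, 0.948, -0.142], [1.0, 0.0, 0.0, -0.001], [-0.0, 0.948, 0.319, -0.083], [0.0, 0.0, 0.0, 1.0]]}
flask_small base approx [ 0.48569116 -0.27573873  0.02      ] dist hinge 0.3938033109734394
front mid proj [314.21492203 213.36270645] [413.91292601 222.89551686] [322.48575393 143.56113795]
lever proj [358.72840451 232.77221431] [305.49557291 201.89077507]
```

>>> {"method": "step_arm", "body": {
  "motion": [
    [-40,0,0,0,0,0,255],
    [-80,-20,30,0,0,0,255],
    [-99,-50,75,-2,0,0,255],
    [-99,-85,125,-4,0,0,255],
    [-99,-120,175,-6,0,0,255],
    [-99,-155,225,-8,0,0,255],
    [-99,-190,277,-10,0,0,255],
    [-99,-225,329,-12,0,0,255],
    [-99,-260,381,-14,0,0,255],
    [-99,-290,425,-15.9,0,0,255]
  ]
}}

```text
time_s: 1.35
eef_pos: [0.5024, 0.099, 0.33]
eef_rot: [0.706, 0.04, 0.706, -0.04]
wrist_force: [0.7, 0.7, 0.9]
opening: -0.001
```

```bash
python3 - <<'E'
from h import *
o,p,r=obsT(); print(p,o["time_s"],o["opening"]); print(rel(lev(0,z=.33),tgt(0,-1)))
E
```

```text
[0.50235229 0.09895099 0.32998139] 1.35 -0.001005330061244769
[-5.0000e-02 -1.2291e+02  1.0191e+02  1.0000e-02 -2.0000e-02  0.0000e+00]
```

>>> {"method": "step_arm", "body": {
  "motion": [
    [0,-40,33,0,0,0,255],
    [0,-80,66,0,0,0,255],
    [0,-110,91,0,0,0,255],
    [0,-123,102,0,0,0,255],
    [0,-123,102,0,0,0,255]
  ]
}}

```text
time_s: 1.98
eef_pos: [0.5888, -0.033, 0.3296]
eef_rot: [0.705, 0.041, 0.706, -0.041]
wrist_force: [-0.3, 0.5, 0.6]
opening: -0.001
```

```bash
python3 - <<'E'
from h import *
o,p,r=obsT(); P,D=ctrl.camera("wrist"); print(p,o["wrist_force"])
i=ctrl.camera_info("wrist");H=i["hand_eye"]
v,u=np.mgrid[:480,:640];C=np.stack([(u-i["cx"])/i["fx"]*D,(v-i["cy"])/i["fy"]*D,D],-1)
W=r.apply((C.reshape(-1,3)@H[:3,:3].T+H[:3,3])).reshape(C.shape)+p
c,s=np.cos(np.radians(YAW)),np.sin(np.radians(YAW))
dx=W[...,0]-O[0];dy=W[...,1]-O[1]
K=np.stack([c*dx+s*dy,-s*dx+c*dy,W[...,2]],-1)*1000; K[D==0]=np.nan
np.save("K1.npy",K); cv2.imwrite("pics/wrist1.png",P[:,:,::-1])
m=(abs(K[...,2]-194)<35)&(K[...,0]<-128)&(K[...,0]>-200)&(abs(K[...,1]-11)<35)
q=K[m]; print(len(q)); 
h,e=np.histogram(q[:,2],np.arange(160,230,2)); print([(int(a),int(b)) for a,b in zip(e,h) if b])
E
```

```text
[ 0.58882255 -0.03301992  0.329571  ] [-0.30824992  0.48970805  0.58708434]
6311
[(164, 8), (166, 9), (168, 12), (170, 16), (172, 48), (174, 44), (176, 1), (180, 11), (182, 17), (184, 17), (186, 19), (188, 26), (190, 30), (192, 32), (194, 36), (196, 750), (198, 3106), (200, 194), (202, 118), (204, 274), (206, 584), (208, 93), (210, 176), (212, 461), (214, 224), (216, 5)]
```

View pics/wrist1.png

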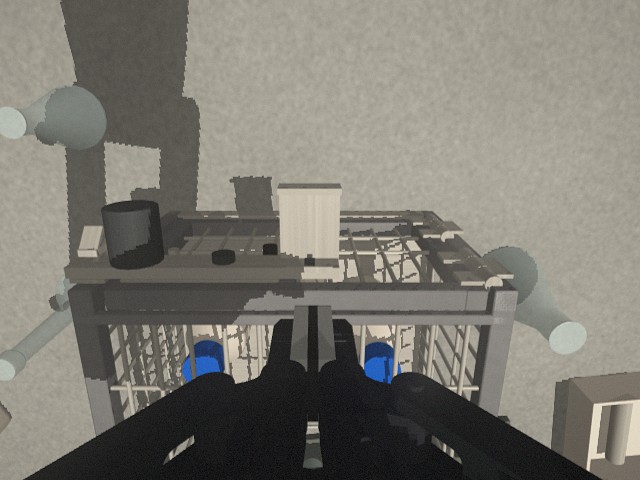

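The wrist view shows the lever plate at px (309,223), with its lip at row 187 and the weight and nose on the left. The plate's top reads about 198 mm and the lip about 212 mm. Next I'll get the exact centre.

```bash
python3 - <<'E'
from h import *
K=np.load("K1.npy")[180:270,270:350].reshape(-1,3)
m=(abs(K[:,2]-198)<2.5)&(K[:,0]<-134); q=K[m]; print("plate",np.percentile(q,[1,50,99],axis=0).round(1).tolist())
m=(abs(K[:,2]-212)<2.5)&(K[:,0]<-165); l=K[m]; print("lip",len(l),np.percentile(l,[1,50,99],axis=0).round(1).tolist())
o,p,r=obsT(); print(rel(lev(0,z=.250),tgt(0,-1)), p)
E
```

```text
plate [[-191.3, -10.0, 196.7], [-162.9, 9.8, 198.6], [-136.5, 29.5, 200.2]]
lip 505 [[-191.6, -9.7, 209.7], [-189.5, 10.0, 212.5], [-187.3, 29.8, 213.8]]
[ 7.986e+01 -2.580e+00  1.500e+00 -0.000e+00 -7.000e-02 -4.000e-02] [ 0.58850092 -0.03209295  0.32986514]
```

```bash
python3 - <<'E'
from h import *
K=np.load("K1.npy")
print("centre column profile (row,x,y,z)"); 
for v in range(180,330,4): print(v,K[v,300].round(1).tolist(),K[v,350].round(1).tolist(),K[v,450].round(1).tolist())
E
```

```text
centre column profile (row,x,y,z)
180 [-157.6, -1.6, -2.0] [-157.6, 54.3, -1.6] [-157.9, 165.4, 0.3]
184 [-191.4, 4.1, 197.0] [-153.3, 54.3, -0.5] [-153.2, 166.1, -0.6]
188 [-191.6, 4.5, 211.3] [-148.8, 54.4, -0.3] [-148.4, 167.1, -2.0]
192 [-189.4, 4.5, 212.5] [-144.4, 54.4, 0.5] [-144.3, 166.7, 0.5]
196 [-183.8, 4.1, 198.6] [-139.9, 54.6, 0.5] [-139.8, 167.1, 0.8]
200 [-181.1, 4.0, 198.8] [-135.5, 54.6, 1.6] [-135.3, 167.4, 1.1]
204 [-178.5, 4.0, 199.1] [-130.2, 55.0, -1.3] [-130.8, 167.8, 1.5]
208 [-175.8, 4.0, 199.1] [-125.9, 55.0, 0.2] [-125.8, 168.7, 0.1]
212 [-172.9, 3.9, 198.4] [-122.9, 54.5, 6.9] [-121.5, 168.7, 1.7]
216 [-170.4, 3.9, 199.1] [-122.4, 53.2, 22.0] [-116.5, 169.5, 0.8]
220 [-167.3, 3.9, 197.8] [-123.3, 51.6, 41.2] [-111.6, 170.2, 0.1]
224 [-165.1, 3.9, 199.8] [-121.2, 51.0, 49.1] [-126.4, 148.0, 67.4]
228 [-161.7, 3.8, 197.7] [-117.1, 51.0, 49.9] [-125.6, 144.7, 78.5]
232 [-158.9, 3.8, 197.9] [-117.3, 49.8, 64.3] [-129.0, 137.1, 102.3]
236 [-156.5, 3.8, 199.3] [-117.7, 48.6, 78.6] [-125.0, 137.7, 101.7]
240 [-153.4, 3.7, 198.3] [-117.3, 47.7, 89.7] [-123.0, 136
[... 820 characters left out ...]
09.9]
292 [-122.2, 3.9, 214.1] [-122.7, 37.0, 215.2] [-122.2, 103.5, 214.2]
296 [-119.2, 3.8, 213.9] [-119.2, 37.2, 213.9] [-119.5, 103.6, 214.7]
300 [-116.3, 3.8, 214.1] [-117.1, 37.1, 215.7] [-116.4, 104.0, 214.5]
304 [-113.0, 3.7, 213.4] [-114.0, 37.2, 215.4] [-113.8, 104.1, 215.1]
308 [-173.8, 7.7, 336.4] [-110.5, 37.4, 214.5] [-110.2, 104.8, 214.0]
312 [-173.6, 7.7, 338.9] [-105.2, 37.9, 210.1] [-105.4, 106.3, 210.7]
316 [-173.4, 7.8, 341.4] [-104.8, 37.5, 215.1] [-104.3, 105.3, 214.2]
320 [-173.0, 7.9, 343.4] [-102.1, 37.5, 215.6] [-101.8, 105.3, 215.2]
324 [-173.3, 8.0, 346.8] [-99.1, 37.6, 215.6] [-98.8, 105.5, 215.4]
328 [-173.4, 8.0, 349.5] [-168.8, 25.1, 341.5] [29.5, 184.9, -1.2]
```

```bash
sed -i 's/^O=.*/O=np.array([.7478,-.064])+np.array([[.9935,.1141],[-.1141,.9935]])@[-.0035,-.0012]/' h.py; python3 - <<'E'
from h import *
print(rel(lev(0,z=.225),tgt(0,-1)), [obsT()[1].round(4).tolist() for _ in range(3)])
E
```

```text
Traceback (most recent call last):
  File "h.py", line 17, in lev
    return c2w(-.12-a*np.sin(th)-n*np.cos(th), .136-a*np.cos(th)+n*np.sin(th), z)
  File "h.py", line 13, in c2w
    c,s=np.cos(np.radians(YAW)),np.sin(np.radians(YAW)); return np.array([O[0]+c*x-s*y,O[1]+s*x+c*y,z])
                          ^^^
NameError: name 'YAW' is not defined
```

```bash
sed -i 's/^O=\(.*\)$/O=\1; YAW=-6.55/' h.py; python3 - <<'E'
from h import *
print(rel(lev(0,z=.225),tgt(0,-1)), [obsT()[1].round(4).tolist() for _ in range(3)])
E
```

```text
[ 1.0487e+02 -3.8000e+00 -1.9700e+00 -0.0000e+00 -7.0000e-02 -4.0000e-02] [[0.5885, -0.0321, 0.3299], [0.5885, -0.0321, 0.3299], [0.5885, -0.0321, 0.3299]]
```

>>> {"method": "step_arm", "body": {
  "motion": [
    [30,-1,-1,0,0,0,255],
    [60,-3,-2,0,0,0,255],
    [90,-3,-2,0,0,0,255],
    [105,-3,-2,0,0,0,255],
    [105,-3,-2,0,0,0,255]
  ]
}}

```text
time_s: 2.65
eef_pos: [0.5858, -0.0343, 0.2247]
eef_rot: [0.705, 0.04, 0.707, -0.04]
wrist_force: [-0.3, -0.1, 0.1]
opening: -0.001
```

```bash
python3 - <<'E'
from h import *
print(rel(lev(0,z=.199),tgt(0,-1)), ctrl.get_obs()["wrist_force"])
P,D=ctrl.camera("wrist"); cv2.imwrite("pics/wrist2.png",cv2.resize(P[150:400,160:480,::-1],(640,500)))
print(rel(lev(0,z=.199),tgt(0,-1)), ctrl.get_obs()["wrist_force"])
E
```

```text
[ 2.57e+01 -1.23e+00  3.40e-01  7.00e-02 -1.00e-01 -2.00e-02] [-0.29825771 -0.11229026  0.12447471]
[26.95 -0.89 -0.59  0.06  0.03 -0.  ] [ 0.52898687 -0.74890972  0.15194363]
```

View pics/wrist2.png

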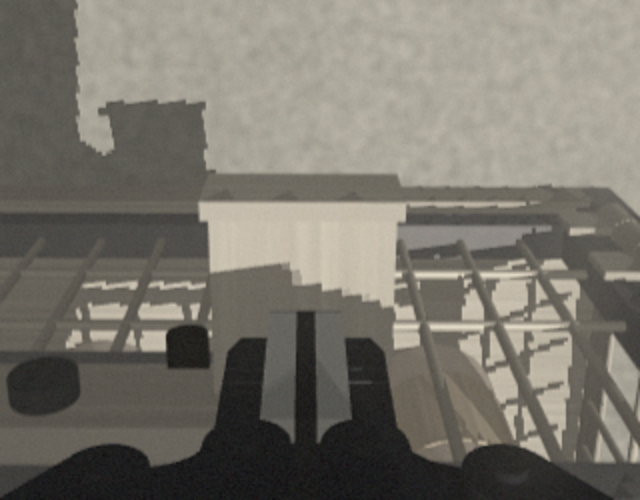

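The fingertips (px 307,313) are centred over the plate (208–398), between the bar and the lip (row 212). Now the descent.

>>> {"method": "step_arm", "body": {
  "motion": [
    [10,0,0,0,0,0,255],
    [18,0,0,0,0,0,255],
    [22,0,0,0,0,0,255],
    [24,0,0,0,0,0,255],
    [24,0,0,0,0,0,255]
  ]
}}

```text
time_s: 3.32
eef_pos: [0.5866, -0.0355, 0.2013]
eef_rot: [0.706, 0.04, 0.706, -0.04]
wrist_force: [0.2, 0.7, 0.3]
opening: -0.003
```

>>> {"method": "step_arm", "body": {
  "motion": [
    [1,0,0,0,0,0,255],
    [2,0,0,0,0,0,255],
    [3,0,0,0,0,0,255],
    [4,0,0,0,0,0,255],
    [4,0,0,0,0,0,255]
  ]
}}

```text
time_s: 3.95
eef_pos: [0.5867, -0.0354, 0.1976]
eef_rot: [0.706, 0.04, 0.706, -0.04]
wrist_force: [-1.3, 1.5, 4.0]
opening: 0.002
```

>>> {"method": "step_arm", "body": {
  "motion": [
    [1,0,0,0,0,0,255],
    [2,0,0,0,0,0,255],
    [3,0,0,0,0,0,255],
    [4,0,0,0,0,0,255],
    [4,0,0,0,0,0,255]
  ]
}}

```text
time_s: 4.58
eef_pos: [0.5867, -0.0354, 0.1932]
eef_rot: [0.706, 0.04, 0.706, -0.04]
wrist_force: [0.9, 1.3, 3.8]
opening: 0.001
```

>>> {"method": "step_arm", "body": {
  "motion": [
    [1,0,0,0,0,0,255],
    [2,0,0,0,0,0,255],
    [3,0,0,0,0,0,255],
    [4,0,0,0,0,0,255],
    [5,0,0,0,0,0,255],
    [5,0,0,0,0,0,255]
  ]
}}

```text
time_s: 5.32
eef_pos: [0.5866, -0.0356, 0.1881]
eef_rot: [0.706, 0.04, 0.706, -0.04]
wrist_force: [0.0, 0.4, 2.2]
opening: -0.003
```

>>> {"method": "step_arm", "body": {
  "motion": [
    [0.5,0,0,0,0,0,255],
    [1,0,0,0,0,0,255],
    [1.5,0,0,0,0,0,255],
    [1.5,0,0,0,0,0,255]
  ]
}}

```text
time_s: 5.82
eef_pos: [0.5866, -0.0356, 0.1868]
eef_rot: [0.706, 0.04, 0.706, -0.041]
wrist_force: [-0.2, -0.2, 3.3]
opening: 0.0
```

>>> {"method": "step_arm", "body": {
  "motion": [
    [0.5,0,0,0,0,0,255],
    [1,0,0,0,0,0,255],
    [1,0,0,0,0,0,255]
  ]
}}

```text
time_s: 6.2
eef_pos: [0.5867, -0.0357, 0.1865]
eef_rot: [0.706, 0.04, 0.706, -0.041]
wrist_force: [-1.9, -0.8, 7.8]
opening: -0.004
```

The rubber stop is reached at 7.8 N after about 12.5 mm of travel. Next I draw gently until the fingers meet the lip.

>>> {"method": "step_arm", "body": {
  "motion": [
    [0,0,-2,0,0,0,255],
    [0,0,-4,0,0,0,255],
    [0,0,-6,0,0,0,255],
    [0,0,-7,0,0,0,255],
    [0,0,-7,0,0,0,255]
  ]
}}

```text
time_s: 6.82
eef_pos: [0.5809, -0.0339, 0.1867]
eef_rot: [0.707, 0.041, 0.705, -0.04]
wrist_force: [2.8, 3.0, 6.3]
opening: 0.002
```

>>> {"method": "step_arm", "body": {
  "motion": [
    [0,0,-1,0,0,0,255],
    [0,0,-2,0,0,0,255],
    [0,0,-3,0,0,0,255],
    [0,0,-3,0,0,0,255]
  ]
}}

```text
time_s: 7.32
eef_pos: [0.5781, -0.0333, 0.1868]
eef_rot: [0.707, 0.041, 0.705, -0.04]
wrist_force: [3.6, 3.8, 4.9]
opening: 0.004
```

>>> {"method": "step_arm", "body": {
  "motion": [
    [0.3,0,-1,0,0,0,255],
    [0.5,0,-2,0,0,0,255],
    [0.5,0,-3,0,0,0,255],
    [0.5,0,-3,0,0,0,255]
  ]
}}

```text
time_s: 7.82
eef_pos: [0.5757, -0.0328, 0.1869]
eef_rot: [0.708, 0.041, 0.704, -0.04]
wrist_force: [4.6, 4.6, 7.5]
opening: -0.001
```

```bash
cat >> h.py <<'E'
def wristK():
    o,p,r=obsT(); P,D=ctrl.camera("wrist"); i=ctrl.camera_info("wrist");H=i["hand_eye"]
    v,u=np.mgrid[:480,:640];C=np.stack([(u-i["cx"])/i["fx"]*D,(v-i["cy"])/i["fy"]*D,D],-1)
    W=r.apply((C.reshape(-1,3)@H[:3,:3].T+H[:3,3])).reshape(C.shape)+p
    c,s=np.cos(np.radians(YAW)),np.sin(np.radians(YAW)); dx=W[...,0]-O[0];dy=W[...,1]-O[1]
    K=np.stack([c*dx+s*dy,-s*dx+c*dy,W[...,2]],-1)*1000; K[D==0]=np.nan
    return P,K
E
python3 - <<'E'
from h import *
print(ctrl.get_obs()["wrist_force"])
P,K=wristK(); cv2.imwrite("pics/wrist3.png",P[:,:,::-1]); np.save("K3.npy",K); print(rel(lev(0,z=.187),tgt(0,-1)), ctrl.get_obs()["wrist_force"])
E
```

```text
[4.56092107 4.6376465  7.52135278]
[-0.11 -1.58 10.59  0.03  0.28 -0.12] [4.37901715 5.22418775 8.0934462 ]
```

View pics/wrist3.png

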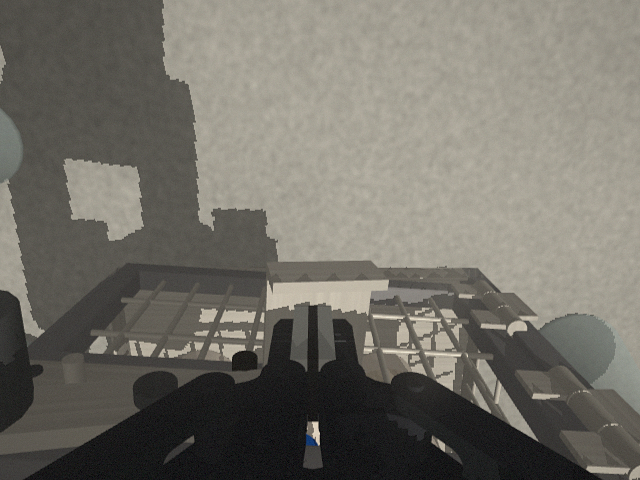

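```bash
python3 - <<'E'
from h import *
K=np.load("K3.npy")
for v in range(258,300,3): print(v,[K[v,u].round(0).tolist() for u in (280,330,370)])
q=K[262:284,268:388].reshape(-1,3); q=q[(abs(q[:,2]-q[:,2][q[:,2]<215].max())<6)]
print(len(q),np.polyfit(q[:,1],q[:,0],1))
b=K[360:480,0:230].reshape(-1,3); b=b[(b[:,2]>185)&(b[:,2]<225)&(b[:,0]>-170)]; print("bar",len(b),np.percentile(b,[2,50,98],axis=0).round(1).tolist())
E
```

```text
258 [[-128.0, -14.0, 1.0], [-127.0, 27.0, -1.0], [-128.0, 60.0, 1.0]]
261 [[-125.0, -14.0, 0.0], [-196.0, 19.0, 180.0], [-195.0, 34.0, 178.0]]
264 [[nan, nan, nan], [-196.0, 18.0, 184.0], [-196.0, 33.0, 182.0]]
267 [[-197.0, 1.0, 190.0], [-196.0, 18.0, 187.0], [-195.0, 33.0, 184.0]]
270 [[-197.0, 1.0, 192.0], [-196.0, 18.0, 190.0], [-196.0, 33.0, 188.0]]
273 [[-198.0, 1.0, 195.0], [-196.0, 18.0, 192.0], [-195.0, 32.0, 190.0]]
276 [[-198.0, 1.0, 198.0], [-196.0, 18.0, 194.0], [-195.0, 32.0, 193.0]]
279 [[-198.0, 1.0, 201.0], [-196.0, 18.0, 197.0], [-195.0, 32.0, 195.0]]
282 [[-198.0, 1.0, 203.0], [-196.0, 18.0, 199.0], [-195.0, 32.0, 196.0]]
285 [[-196.0, 1.0, 202.0], [-195.0, 18.0, 200.0], [-193.0, 32.0, 196.0]]
288 [[-196.0, 1.0, 203.0], [-194.0, 18.0, 200.0], [-192.0, 32.0, 196.0]]
291 [[-195.0, 1.0, 203.0], [-193.0, 18.0, 199.0], [-184.0, 34.0, 181.0]]
294 [[-187.0, 0.0, 189.0], [-185.0, 19.0, 186.0], [-183.0, 34.0, 181.0]]
297 [[-185.0, 0.0, 189.0], [-183.0, 19.0, 184.0], [-182.0, 34.0, 182.0]]
355 [ 8.07546484e-02 -1.97601489e+02]
bar 11331 [[-166.8, -93.5, 188.0], [-147.6, -78.7, 207.4], [-131.1, -39.7, 216.0]]
```

The gate has already followed by about 0.08 rad: the lip went from x −188 to −198 and is now slanted. The nose is lifted and clear. Next come the arc rows.

```bash
cat >> h.py <<'E'
def arc(ths,n=.0405,z=.188):
    o,p0,R0=obsT(); print(p0.round(4),np.round(o["wrist_force"],1))
    for t in ths: print(t,rel(lev(t,n=n,z=z),tgt(t,-1),p0,R0).round(1).tolist())
E
python3 - <<'E'
from h import *
arc([.08,.1,.13,.16,.2,.24,.28,.32,.36,.4])
E
```

```text
[ 0.5756 -0.0328  0.1868] [4.4 5.2 8.1]
0.08 [-1.2, 2.1, 0.7, 4.6, 0.3, -0.1]
0.1 [-1.2, 3.1, -1.7, 5.8, 0.3, -0.1]
0.13 [-1.2, 4.7, -5.3, 7.5, 0.3, -0.1]
0.16 [-1.2, 6.5, -8.8, 9.2, 0.3, -0.2]
0.2 [-1.2, 9.0, -13.4, 11.5, 0.3, -0.2]
0.24 [-1.2, 11.6, -18.0, 13.8, 0.3, -0.2]
0.28 [-1.2, 14.5, -22.4, 16.1, 0.3, -0.2]
0.32 [-1.3, 17.5, -26.7, 18.4, 0.3, -0.2]
0.36 [-1.3, 20.7, -30.8, 20.6, 0.3, -0.2]
0.4 [-1.3, 24.1, -34.9, 22.9, 0.3, -0.2]
```

>>> {"method": "step_arm", "body": {
  "motion": [
    [0,1,0,2,0,0,255],
    [0,2,0,4,0,0,255],
    [0,3,-2,6,0,0,255],
    [0,5,-5,8,0,0,255],
    [0,6.5,-9,9,0,0,255],
    [0,9,-13,11.5,0,0,255],
    [-0.5,11.5,-18,14,0,0,255],
    [-1,14.5,-22,16,0,0,255],
    [-1,17.5,-27,18,0,0,255],
    [-1,17.5,-27,18,0,0,255]
  ]
}}

```text
time_s: 9.12
eef_pos: [0.5489, -0.013, 0.1867]
eef_rot: [0.691, 0.15, 0.691, -0.15]
wrist_force: [-0.3, 1.9, 5.8]
opening: -0.002
```

```bash
python3 - <<'E'
from h import *
P,K=wristK(); cv2.imwrite("pics/wrist4.png",P[:,:,::-1])
q=K[255:300,255:400].reshape(-1,3); q=q[(q[:,2]>192)&(q[:,2]<210)]
f=np.polyfit(q[:,1],q[:,0],1); print(len(q),"lip slope angle",np.arctan(f[0]), q.mean(0))
arc([.32,.4,.5,.6,.7,.8,.9,1.0,1.1])
E
```

```text
2105 lip slope angle 0.3240516961384419 [-220.01884583   36.39748747  197.38708792]
[ 0.5489 -0.013   0.1867] [-0.7  2.6  6.4]
0.32 [-1.3, 1.5, 1.8, 0.4, -0.0, -0.0]
0.4 [-1.3, 5.2, -8.1, 5.0, -0.0, -0.0]
0.5 [-1.3, 10.9, -19.9, 10.7, -0.0, -0.0]
0.6 [-1.3, 17.8, -31.1, 16.4, -0.0, -0.0]
0.7 [-1.3, 25.8, -41.6, 22.2, -0.0, -0.0]
0.8 [-1.3, 34.7, -51.2, 27.9, -0.0, -0.0]
0.9 [-1.3, 44.6, -59.8, 33.6, -0.0, -0.0]
1.0 [-1.3, 55.3, -67.5, 39.3, -0.0, -0.0]
1.1 [-1.3, 66.6, -74.0, 45.1, -0.0, -0.0]
```

View pics/wrist4.png

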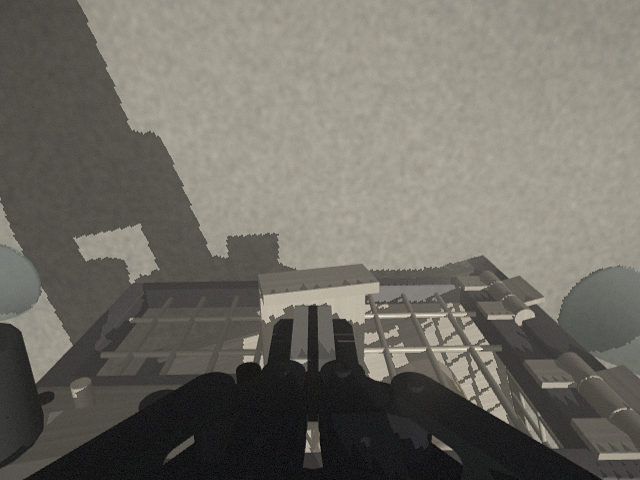

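The gate follows at about 0.3 rad with the lip and plate under the fingers, so I continue the arc with the press slightly eased.

>>> {"method": "step_arm", "body": {
  "motion": [
    [-0.5,3,-3,2.5,0,0,255],
    [-1,5,-8,5,0,0,255],
    [-1.5,8,-14,8,0,0,255],
    [-1.5,11,-20,10.7,0,0,255],
    [-1.5,14.5,-25.5,13.5,0,0,255],
    [-1.5,18,-31,16.5,0,0,255],
    [-1.5,22,-36.5,19.5,0,0,255],
    [-1.5,26,-41.5,22,0,0,255],
    [-1.5,30,-46.5,25,0,0,255],
    [-1.5,34.5,-51,28,0,0,255]
  ]
}}

```text
time_s: 10.42
eef_pos: [0.517, 0.0386, 0.1879]
eef_rot: [0.634, 0.313, 0.634, -0.314]
wrist_force: [1.9, -1.3, 3.0]
opening: 0.0
```

```bash
python3 - <<'E'
from h import *
arc([.8,.86,.92,.98,1.04,1.1,1.16,1.22,1.28,1.34])
E
```

```text
[0.517  0.0386 0.1879] [ 1.9 -1.3  3. ]
0.8 [-0.1, 0.5, -1.1, -0.2, 0.1, 0.0]
0.86 [-0.1, 3.1, -8.5, 3.2, 0.1, 0.0]
0.92 [-0.2, 6.2, -15.8, 6.6, 0.1, 0.0]
0.98 [-0.2, 9.7, -22.9, 10.1, 0.1, 0.0]
1.04 [-0.2, 13.6, -29.7, 13.5, 0.1, 0.0]
1.1 [-0.2, 17.9, -36.3, 17.0, 0.1, 0.0]
1.16 [-0.2, 22.6, -42.6, 20.4, 0.1, 0.0]
1.22 [-0.2, 27.7, -48.7, 23.8, 0.1, -0.0]
1.28 [-0.2, 33.1, -54.4, 27.3, 0.1, -0.0]
1.34 [-0.2, 38.9, -59.8, 30.7, 0.1, -0.0]
```

>>> {"method": "step_arm", "body": {
  "motion": [
    [0,1.5,-4,1.5,0,0,255],
    [0,3,-8.5,3,0,0,255],
    [0,6,-16,6.5,0,0,255],
    [0,9.5,-23,10,0,0,255],
    [0,13.5,-30,13.5,0,0,255],
    [0,18,-36,17,0,0,255],
    [0,22.5,-42.5,20.5,0,0,255],
    [0,27.5,-48.5,24,0,0,255],
    [0,33,-54.5,27,0,0,255],
    [0,36,-57,29,0,0,255]
  ]
}}

```text
time_s: 11.68
eef_pos: [0.5107, 0.1065, 0.1878]
eef_rot: [0.535, 0.462, 0.535, -0.462]
wrist_force: [-0.1, -3.0, 4.4]
opening: -0.001
```

```bash
python3 - <<'E'
from h import *
P,K=wristK(); cv2.imwrite("pics/wrist5.png",P[:,:,::-1])
q=K[255:300,255:400].reshape(-1,3); q=q[(q[:,2]>190)&(q[:,2]<212)]
f=np.polyfit(q[:,0],q[:,1],1); print(len(q),"gate angle approx",np.pi/2-np.arctan(f[0]), np.arctan(f[0]),q.mean(0))
arc([1.3,1.36,1.42,1.48,1.54,1.6,1.64,1.68,1.72])
E
```

```text
707 gate angle approx 1.2188312803335202 0.35196504646137633 [-254.01189673  158.64211127  193.2285423 ]
[0.5107 0.1071 0.1877] [0.1 0.2 3.3]
1.3 [-0.3, -0.4, 2.5, -0.6, -0.0, -0.0]
1.36 [-0.3, 2.2, -5.0, 2.8, -0.0, -0.0]
1.42 [-0.2, 5.2, -12.2, 6.2, -0.0, -0.0]
1.48 [-0.2, 8.6, -19.3, 9.7, -0.0, -0.0]
1.54 [-0.2, 12.5, -26.2, 13.1, -0.0, 0.0]
1.6 [-0.2, 16.8, -32.8, 16.5, -0.0, 0.0]
1.64 [-0.2, 19.8, -37.1, 18.8, -0.0, 0.0]
1.68 [-0.2, 23.0, -41.2, 21.1, -0.0, 0.0]
1.72 [-0.2, 26.4, -45.3, 23.4, -0.0, 0.0]
```

View pics/wrist5.png

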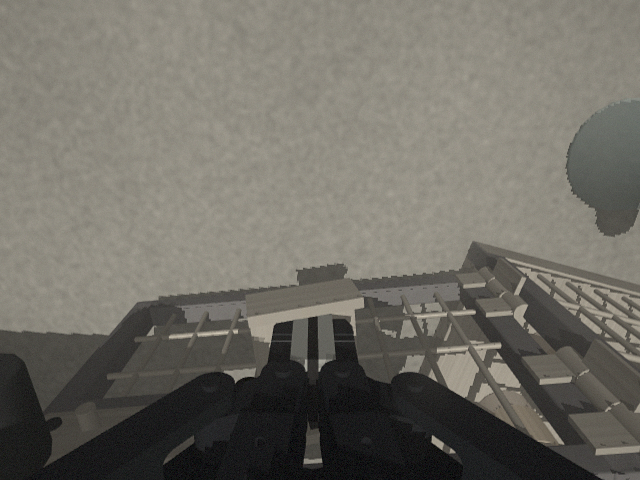

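The fingers are now close to the lip (px 312,318 against the lip at 247–362) and the gate is at about 1.22 rad. Next is the final part of the arc, slowing at the end.

>>> {"method": "step_arm", "body": {
  "motion": [
    [0,0.5,-1,1,0,0,255],
    [0,2,-5,3,0,0,255],
    [0,5,-12,6,0,0,255],
    [0,8.5,-19,9.5,0,0,255],
    [0,12.5,-26,13,0,0,255],
    [0,17,-33,16.5,0,0,255],
    [0,20,-37,19,0,0,255],
    [0,23,-41,21,0,0,255],
    [0,26,-45,23,0,0,255],
    [0,26,-45,23,0,0,255]
  ]
}}

```text
time_s: 12.98
eef_pos: [0.5295, 0.155, 0.1875]
eef_rot: [-0.432, -0.559, -0.433, 0.559]
wrist_force: [0.6, 0.8, 2.7]
opening: -0.005
```

```bash
cat >> h.py <<'E'
def gateang(n="scene"):
    P,D=ctrl.camera(n);i=ctrl.camera_info(n);T=i["T"];v,u=np.mgrid[:480,:640]
    W=np.stack([(u-i["cx"])/i["fx"]*D,(v-i["cy"])/i["fy"]*D,D],-1)@T[:3,:3].T+T[:3,3]
    c,s=np.cos(np.radians(YAW)),np.sin(np.radians(YAW)); dx=W[...,0]-O[0];dy=W[...,1]-O[1]
    return P,np.stack([c*dx+s*dy,-s*dx+c*dy,W[...,2]],-1)*1000
E
python3 - <<'E'
from h import *
P,K=wristK(); np.save("K6.npy",K)
q=K[240:310,240:400].reshape(-1,3); q=q[(q[:,2]>190)&(q[:,2]<212)]
for lo in (0,): 
    (c,sz,a)=cv2.minAreaRect(q[:,:2].astype(np.float32)); print(c,sz,a)
f=np.polyfit(q[:,0],q[:,1],1); print("atan",np.arctan(f[0]))
arc([1.72,1.76])
for n in("scene","side"):
    P,K=gateang(n); m=(K[...,0]<-135)&(K[...,0]>-400)&(abs(K[...,1]-150)<60)&(abs(K[...,2]-208)<9)&(abs(K[...,0]+260)>0)
    q=K[m]; print(n,len(q)); 
    for a in range(-400,-130,20):
        s=q[(q[:,0]>=a)&(q[:,0]<a+20)]
        if len(s): print(a,len(s),s[:,1].min().round(),np.median(s[:,1]).round(),s[:,1].max().round())
    cv2.imwrite(f"pics/{n}6.png",P[:,:,::-1])
E
```

```text
(-240.57601928710938, 208.69842529296875) (5.233697891235352, 41.81467056274414) 82.18437194824219
atan -0.07561282749512636
[0.5295 0.155  0.1875] [-0.   1.9  3.1]
1.72 [-0.5, 0.7, -0.8, 0.6, -0.0, 0.1]
1.76 [-0.5, 2.4, -5.8, 2.9, -0.0, 0.1]
scene 91
-240 11 127.0 129.0 158.0
-220 11 126.0 129.0 133.0
-200 19 125.0 132.0 139.0
-180 19 125.0 130.0 139.0
-160 23 124.0 130.0 140.0
-140 8 123.0 130.0 141.0
side 375
-400 12 162.0 164.0 165.0
-380 41 165.0 192.0 204.0
-360 47 176.0 192.0 202.0
-260 10 205.0 208.0 210.0
-240 18 197.0 207.0 210.0
-220 53 127.0 137.0 143.0
-200 54 126.0 136.0 143.0
-180 61 125.0 135.0 142.0
-160 62 126.0 134.0 142.0
-140 17 127.0 135.0 144.0
```

Three estimates of the gate angle range from 1.6 to 1.7 rad, about 1.65. I nudge it a little further for margin, short of the 1.8 stop, then let the lever rise slowly.

>>> {"method": "step_arm", "body": {
  "motion": [
    [0,0.5,-2,1,0,0,255],
    [0,1.5,-4,2,0,0,255],
    [0,2.5,-6,3,0,0,255],
    [0,3.5,-8,4,0,0,255],
    [0,3.5,-8,4,0,0,255]
  ]
}}

```text
time_s: 13.75
eef_pos: [0.5354, 0.1618, 0.1878]
eef_rot: [0.413, 0.574, 0.413, -0.574]
wrist_force: [-1.0, 0.5, 3.1]
opening: -0.0
```

>>> {"method": "step_arm", "body": {
  "motion": [
    [-1.5,0,0,0,0,0,255],
    [-3,0,0,0,0,0,255],
    [-4.5,0,0,0,0,0,255],
    [-6,0,0,0,0,0,255],
    [-7.5,0,0,0,0,0,255],
    [-9,0,0,0,0,0,255],
    [-10.5,0,0,0,0,0,255],
    [-12,0,0,0,0,0,255],
    [-13.5,0,0,0,0,0,255],
    [-13.5,0,0,0,0,0,255]
  ]
}}

```text
time_s: 15.0
eef_pos: [0.535, 0.1612, 0.201]
eef_rot: [-0.413, -0.574, -0.413, 0.574]
wrist_force: [0.1, 0.1, 0.2]
opening: 0.005
```

Force is zero, so the lever is free. Next I step off the lip, lift, and check.

>>> {"method": "step_arm", "body": {
  "motion": [
    [0,0,2,0,0,0,255],
    [0,0,4,0,0,0,255],
    [-5,0,4,0,0,0,255],
    [-15,0,4,0,0,0,255],
    [-40,0,4,0,0,0,255],
    [-80,0,4,0,0,0,255],
    [-120,0,4,0,0,0,255],
    [-150,0,4,0,0,0,255],
    [-150,0,4,0,0,0,255]
  ]
}}

```text
time_s: 16.12
eef_pos: [0.5353, 0.1578, 0.3552]
eef_rot: [0.414, 0.576, 0.412, -0.572]
wrist_force: [-0.4, 0.2, -0.3]
opening: 0.001
```

```bash
python3 - <<'E'
from h import *
P,K=wristK(); cv2.imwrite("pics/wrist7.png",P[:,:,::-1]); np.save("K7.npy",K)
m=(abs(K[...,2]-207)<9)&(K[...,0]<-135)&(K[...,0]>-385)&(K[...,1]>110)&(K[...,1]<190); q=K[m]
for a in range(-400,-130,20):
    s=q[(q[:,0]>=a)&(q[:,0]<a+20)]
    if len(s): print(a,len(s),np.percentile(s[:,1],[2,50,98]).round(1))
P,_=gateang("side"); print(ctrl.get_obs()["wrist_force"]); cv2.imwrite("pics/side7.png",P[:,:,::-1])
E
```

```text
-400 103 [149.5 172.8 176.2]
-380 1305 [147.6 162.  188.6]
-360 1679 [145.8 166.8 189.3]
-340 1124 [143.3 157.2 170.9]
-320 1195 [141.2 155.5 172.9]
-300 1202 [139.2 153.4 171.3]
-280 1166 [137.4 151.1 169.6]
-260 1778 [136.9 164.1 188.8]
-240 1786 [133.5 161.  188.6]
-220 698 [130.7 140.7 145.9]
-200 696 [128.6 138.6 143.8]
-180 703 [126.6 136.6 141.8]
-160 727 [124.5 134.9 140.3]
-140 207 [123.8 135.8 140.9]
[-0.00593828 -0.21951455 -0.26712745]
```

View pics/wrist7.png

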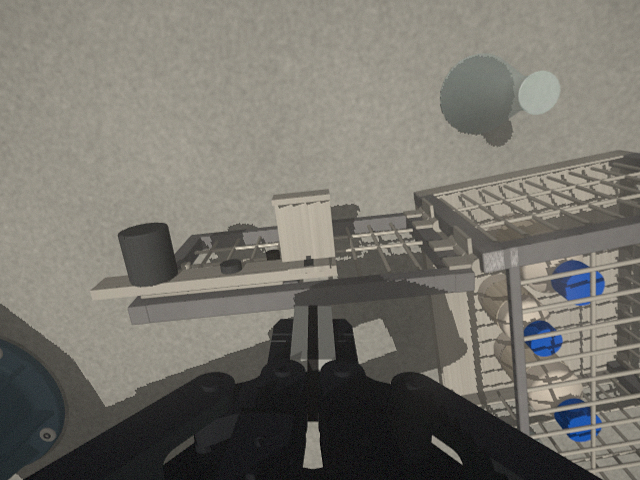

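View pics/side7.png

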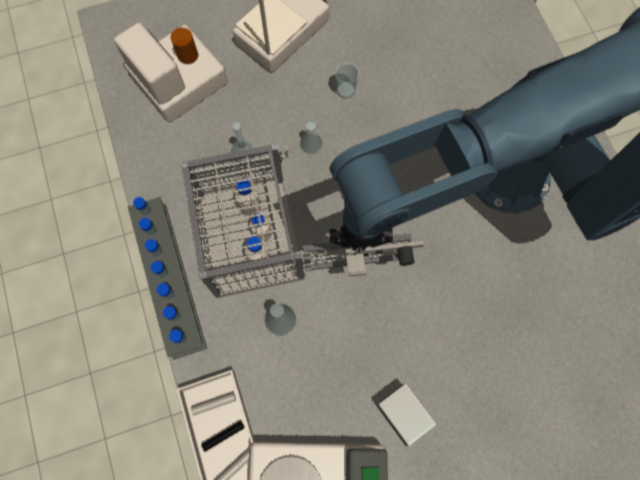

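The gate stands at about 1.675 rad: its edge slopes 0.105 from the cage's x axis (wrist view, edge from (130,310) to (470,280)). The flasks, bottles and beaker are at the same pixels in the side view as before. I'm handing in.

```bash
python3 -c "
from bench import ctrl
print(ctrl.hand_in())"
```

```text
the job is handed in; nothing more can be done
None
```

The cage gate is open at about 1.675 rad (96°), just past square and short of its 1.8 stop. I handed the job in at about 16 s.

**What I did:** I pressed the thumb lever about 12.5 mm, until it met its rubber stop. I drew the gate off the keeper and swung it open along its arc. I then let the lever rise slowly, stepped the fingers off the lip and lifted clear. The highest vertical force I read at the end of any move was about 8 N. I only read forces at the ends of moves, so brief peaks in between were not checked.

**Last checks:**
- **Gate:** it stayed where I left it after the fingers lifted off. The final angle comes from its edge in the wrist depth image, with about 0.02 rad of uncertainty in the cage's heading. Estimates made mid-swing disagreed, from 1.6 to 1.7 rad, so I pushed it a little further before letting go.
- **Robot:** the gripper ended at z = 0.355 m, clear of everything, with the wrist force near zero.
- **Other items:** the bottles, flasks, beaker and tip box looked unmoved in the side view. I compared these by eye and did not measure them.
- **Cage position:** the position first measured from the fixed cameras differed by about 3.5 mm from the close wrist view. I corrected for that before touching the lever.

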